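# Turn the stirrer up four clicks and start it

## Robot

A 7-joint arm with a two-finger parallel gripper is mounted at the origin on the work surface. World frame = base frame: x ahead of the robot, y to its left, z up, the work surface at z = 0. Lengths are in m, angles in rad, forces in N, time in s.
With the tool pointing down it reaches from about 0.425 to 0.925 m from the base axis. Payload 6.8 kg.
Tool frame: the origin (TCP) lies midway between the tips of the shut fingers; the grasp point (between the pads) lies 19 mm behind it; z points along the fingers, x is the direction in which the jaws open and shut, and the axes are right-handed (so a half turn about z gives the same grasp; the last joint's range is limited). The gripper opens to 85 mm and grips with 20 to 120 N. Pads are 22 mm wide; open, the fingers measure 114 mm over their backs; the gripper's body (76 mm by 85 mm) begins 54 mm behind the grasp point. The pads swing forward as they close: fully open they stand 13 mm farther back than shut.
Start: joints at [1.056, 0.477, 0.022, 1.555, -0.011, 1.109, -0.083], TCP at [0.267, -0.62, 0.231] pointing down, gripper open.
Joint ranges: [-2.96, 2.96], [-0.34, 2.1], [-1.41, 1.46], [0.24, 2.44], [-1.37, 4.51], [0.17, 1.92], [-2.96, 2.96]. Speed limits (rad/s): [2.39, 2.39, 3.14, 3.14, 3.14, 3.14, 3.14].

## Interface

Orientations are given as a rotation vector (axis times angle).
In Python, from bench import r gives the robot as it stands. The module is installed in compiled form; this text tells all that it offers.
- The arm moves only by the shell command python3 -m pendant 'ROWS' [OPENING] [FORCE]. ROWS is text: rows parted by semicolons, each of 4 numbers parted by spaces: the shift along the tool's x, y, z in cm, then the turn about the tool's z in degrees. A call has 1 to 8 rows; each row shifts and turns the pose as measured when the row begins, along the tool's axes as they then stand; what a row does not reach is not made up. A row lasts 1/12 s, in which the tool goes at most 41.7 mm and 7.16 degrees, less where a joint would pass 70% of its speed; a pose out of reach is approached as far as the arm can. A call with a gripper value outside its range is refused whole. OPENING is the closure in counts, from 0 (fully open) to 255 (shut), set as the call begins (- or left out, the last holds). The fingers move at their own pace and stop on an object; FORCE is the grip in N (left out, the last holds). Time passes only in rows, so rows that do not move let the fingers close. It gives the time, the measured TCP pose, the force and the opening at its end, in the units of the state.
- r.get_obs(): the state, without advancing time (a new reading comes with each control period).
- r.grab_frame(name): name is "side" or "top" or "wrist"; returns a dict with "color" (480x640x3 uint8, red, green, blue), "fx", "fy", "cx", "cy" (pixels), "R" (3x3) and "t" (3): a world point X has camera coordinates R X + t; the wrist camera has in their place "hand_eye" (4x4, takes a point from camera to tool coordinates, whose origin is the TCP and whose axes are the tool frame's). Camera axes: x right, y down, z forward; pixel columns grow to the right and rows downward; lengths in m; the calibration is good to about 2 mm. A picture is of the moment at which its call begins: read the wrist's pose just before it. There is no depth.
- r.hand_in(): hands the job in, once; it reports no verdict.
The state is a dict: "clock": time; "joints": joint angles; "qvel": joint speeds; "tau": joint torques, N m; "tcp_pos": TCP position; "orientation": TCP orientation; "contact_force": force on the tool from outside, world axes, zero at the start; "moment": the same for the moment, N m; "grip_width": finger opening in m.
Only numpy, scipy, OpenCV 4.12 (cv2) and the standard library are available. Lean on these libraries where they do the work, as an engineer would, in place of code of your own. Each camera call takes 0.05 s, during which the arm holds its last target.

## Task

With a fingertip, push the magnetic stirrer's speed dial round clockwise by exactly four clicks, without running past to a fifth, then press the green start key and let it come back up. Only touch the controls: do not grip the dial or press hard on it, do not shove or lift the stirrer, and leave the beaker, flask and bottle where they stand.

Things in the scene. Friction and masses are not known exactly. Their poses are not given: they have to be found in the camera images.
- stirrer: magnetic stirrer, loose on rubber feet, 2.4 kg, 280 mm deep (x), 210 wide (y). Origin on the bench; x to its back, y to its left. White housing 78 mm high behind, with a round plate (140 mm across, centre x = 55 mm, top 90 mm up). Blue deck in front sloping 10 degrees: x = -140 mm (57 mm up) to -30 mm (76 mm up)
- dial_grip (a point): middle of the light grey finger bar of the speed dial, on the right of the deck. x: along the bar to its end with the red line; z: dial axis, out of the deck. Bar 55 mm long, 12 wide, 24 high (12 mm below to 12 above this point), on a black disc 56 mm across, 8 thick, on a grey bezel 74 across, 3 thick, with a tick per click stop; deck 22 mm below this point. Starts at any angle
- dial (a joint): dial angle in rad, 0 at the start, growing clockwise seen from above; endless, a click stop every 0.5236 rad (30 degrees). Turning takes up to about 0.09 N m between stops; once past half-way the dial jumps on by itself to the next, and left alone it settles within 0.05 rad of a stop
- key_top (a point): centre of the top of the round green start key, on the left of the deck (stirrer's +y): 28 mm across, 6 mm above its grey bezel ring (38 mm across, 3 high), 106 mm from the dial's axis. z axis: out of the deck, against the press
- start_key (a joint): travel of the start key in m, 0 up, 0.004 fully down; a spring brings it back. It moves at 1.4 N and is fully down at 4.2 N; 3 mm or more counts as pressed
- beaker: small glass beaker, 54 mm across, 68 mm high, standing on the stirrer's top plate; origin under its centre. Not to be moved
- flask: glass conical flask, 80 mm across at the foot, 125 mm high, on the bench beside the stirrer, to its left or right; origin under its centre. Not to be moved
- reagent: amber bottle with a white cap, 64 mm across, 130 mm high, on the bench at the other side of the stirrer; origin under its centre. Not to be moved

How it is judged:
By the outcome, as a careful person would: the job done as asked, in the order asked, and still so for the second after the job is handed in, with the robot touching nothing.
It also fails if it takes over 51 s, if anything falls off the work surface, if the arm or the gripper's body presses on something with over 40 N, if the wrist force passes 120 N, or if a joint passes its speed limit or range.

## Working session

There is one attempt and no reset: what is moved stays moved. The work goes in short steps, Python scripts to look and compute and a shell command to move; the robot and the scene stay as the last step left them, time stands still between calls to the robot, and variables do not carry over. Pictures are saved under pics/ and viewed, and the job is handed in when it is done.

```bash
mkdir -p pics
python3 - <<'E'
from bench import r
import cv2,numpy as np
o=r.get_obs()
print({k:np.round(v,4) for k,v in o.items()})
for n in ("side","top","wrist"):
    f=r.grab_frame(n); cv2.imwrite(f"pics/{n}0.png",f["color"][:,:,::-1])
    print(n,{k:np.round(v,4).tolist() for k,v in f.items() if k!="color"})
E
```

```text
{'clock': np.float64(0.0), 'joints': array([ 1.0559,  0.4778,  0.0223,  1.5565, -0.0115,  1.1093, -0.0831]), 'qvel': array([ 0.0008, -0.0005, -0.0013,  0.0007, -0.0018, -0.0011,  0.0015]), 'tau': array([ 5.00000e-04, -5.96449e+01,  1.60780e+00, -2.81194e+01,
        1.24000e-02,  9.50000e-03,  0.00000e+00]), 'tcp_pos': array([ 0.2668, -0.6194,  0.2303]), 'orientation': array([-2.6237e+00,  1.7264e+00,  2.6000e-03]), 'contact_force': array([ 0.5468, -0.54  ,  0.2436]), 'moment': array([-0.076 , -0.0218,  0.0454]), 'grip_width': np.float64(0.0856)}
side {'fx': 437.0093, 'fy': 437.0093, 'cx': 327.0497, 'cy': 238.149, 'R': [[-0.7545, -0.6559, -0.0203], [-0.4017, 0.4861, -0.7761], [0.519, -0.5775, -0.6302]], 't': [0.4889, 0.2947, 0.659]}
top {'fx': 463.0986, 'fy': 463.0986, 'cx': 330.9524, 'cy': 232.2229, 'R': [[-0.0169, -0.9998, -0.006], [-0.9941, 0.0174, -0.1068], [0.1069, 0.0041, -0.9943]], 't': [0.0657, 0.6166, 0.7919]}
wrist {'fx': 429.7405, 'fy': 429.7405, 'cx': 321.0059, 'cy': 249.77, 'hand_eye': [[1.0, -0.0003, -0.0008, -0.0], [0.0005, 0.9575, 0.2886, -0.0741], [0.0007, -0.2886, 0.9575, -0.1426], [0.0, 0.0, 0.0, 1.0]]}
```

View pics/side0.png

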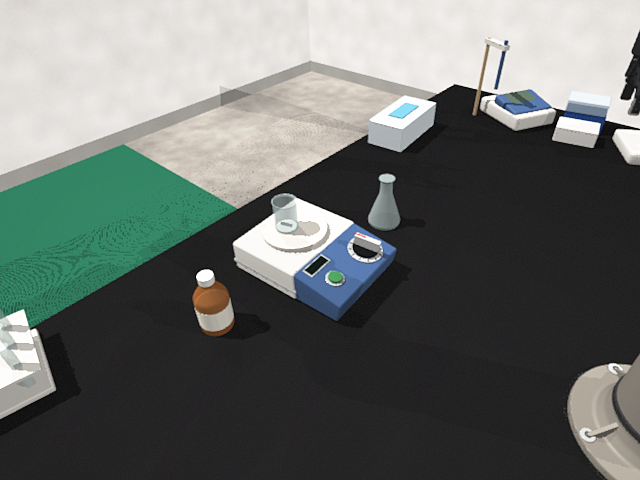

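View pics/top0.png

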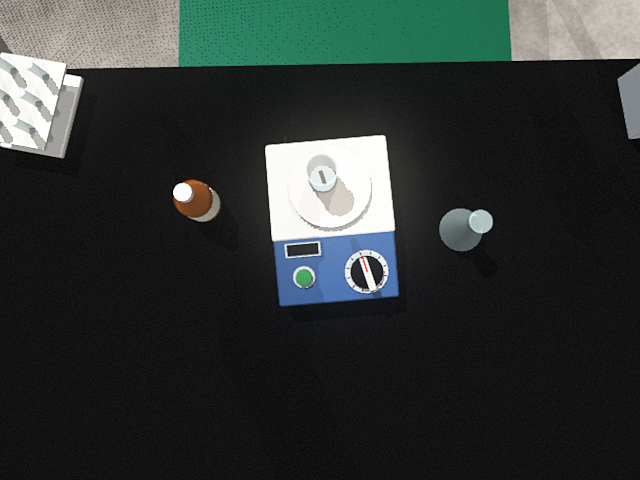

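View pics/wrist0.png

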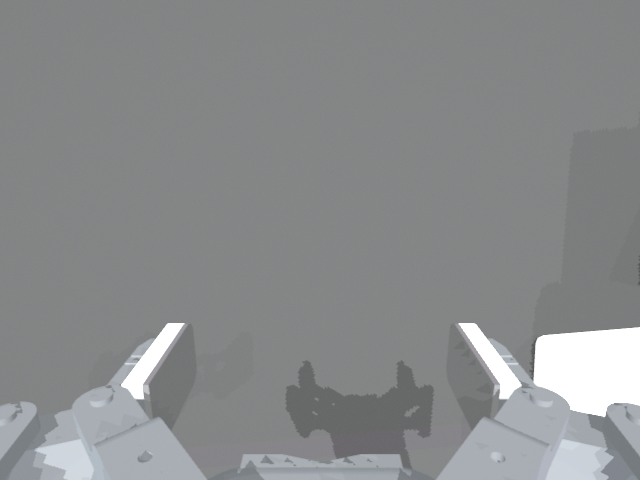

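The top view shows the stirrer in the middle with its dial near (367,272) and key near (304,278). The flask is at right (462,230) and the bottle at left. I'll enlarge the controls.

Run:
```python
import cv2
a=cv2.imread("pics/top0.png")[225:315,265:405]; cv2.imwrite("pics/topc.png",cv2.resize(a,None,fx=5.6,fy=5.6,interpolation=cv2.INTER_CUBIC))
a=cv2.imread("pics/side0.png")[190:330,220:410]; cv2.imwrite("pics/sidec.png",cv2.resize(a,None,fx=4,fy=4,interpolation=cv2.INTER_CUBIC))
```

```text
(no output)
```

View pics/topc.png

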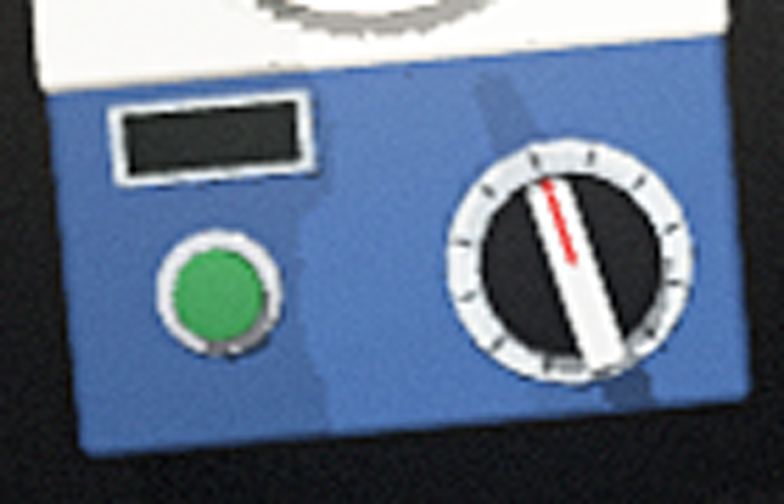

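View pics/sidec.png

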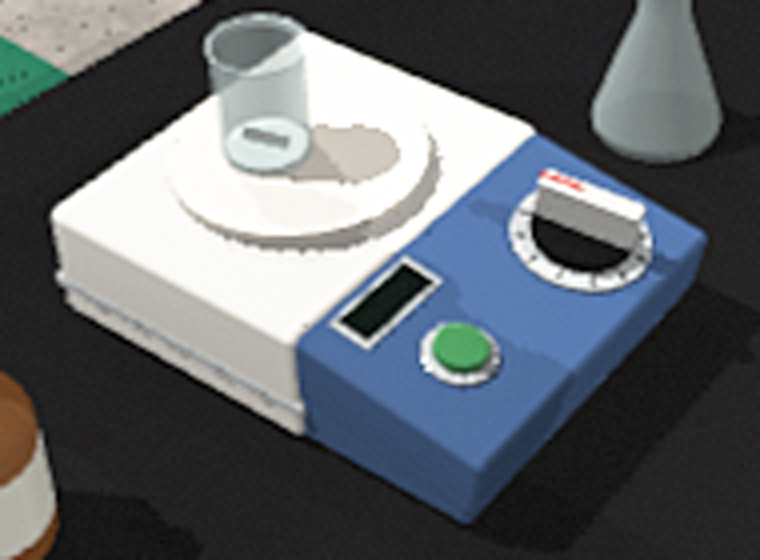

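```bash
cat > h.py <<'E'
import numpy as np
from scipy.optimize import least_squares
from scipy.spatial.transform import Rotation as Ro
TOP=dict(f=463.0986,cx=330.9524,cy=232.2229,R=np.array([[-0.0169,-0.9998,-0.006],[-0.9941,0.0174,-0.1068],[0.1069,0.0041,-0.9943]]),t=np.array([0.0657,0.6166,0.7919]))
SIDE=dict(f=437.0093,cx=327.0497,cy=238.149,R=np.array([[-0.7545,-0.6559,-0.0203],[-0.4017,0.4861,-0.7761],[0.519,-0.5775,-0.6302]]),t=np.array([0.4889,0.2947,0.659]))
def proj(c,X):
    p=c['R']@np.asarray(X)+c['t']; return np.array([c['f']*p[0]/p[2]+c['cx'],c['f']*p[1]/p[2]+c['cy']])
def S(p,X): # stirrer->world
    c,s=np.cos(p[2]),np.sin(p[2]); return np.array([p[0]+c*X[0]-s*X[1],p[1]+s*X[0]+c*X[1],X[2]])
def tri(u1,u2,x0=(0.6,0,0.08)):
    s=least_squares(lambda X:np.r_[proj(TOP,X)-u1,proj(SIDE,X)-u2],x0); return s.x,s.fun
E
python3 - <<'E'
from h import *
T=lambda x,y:np.array([(x+.5)/5.6-.5+265,(y+.5)/5.6-.5+225])
D=lambda x,y:np.array([(x+.5)/4-.5+220,(y+.5)/4-.5+190])
P=[(TOP,T(85,455),(-.14,.105,.057)),(TOP,T(750,400),(-.14,-.105,.057)),(TOP,T(48,92),(-.03,.105,.076)),(TOP,T(725,35),(-.03,-.105,.076)),
(SIDE,D(482,460),(-.14,.105,.057)),(SIDE,D(705,238),(-.14,-.105,.057)),(SIDE,D(300,345),(-.03,.105,.076)),(SIDE,D(535,133),(-.03,-.105,.076))]
s=least_squares(lambda p:np.concatenate([proj(c,S(p,X))-u for c,u,X in P]),[.6,0,0])
p=s.x;print(p,s.fun.round(1))
# in stirrer coords
def inv(X): return S((0,0,-p[2]),np.array(X)-np.array([p[0],p[1],0]))
n={}
for k,a,b in [("bez",T(570,260),D(582,238)),("key",T(218,293),D(461,346)),("barend red top",T(546,181),D(557,177)),("barend other top",T(606,368),D(630,210))]:
    X,f=tri(a,b);print(k,X.round(4),inv(X).round(4),f.round(1));
E
```

```text
[0.63634769 0.05264517 0.07241655] [-1.8  0.9  2.3 -0.3 -1.5  0.6  1.5 -0.3 -0.9  2.8  1.4 -2.6 -2.4 -0.7
  0.8 -1.7]
bez [ 0.5466 -0.0044  0.0648] [-0.0936 -0.0504  0.0648] [ 0.2  0.2 -0.4 -0. ]
key [0.5384 0.102  0.0716] [-0.0941  0.0563  0.0716] [ 0.2  0.2 -0.3 -0. ]
barend red top [0.566  0.0024 0.0997] [-0.0738 -0.0451  0.0997] [ 1.6  2.  -3.1 -0.1]
barend other top [ 0.5168 -0.0101  0.0957] [-0.1237 -0.054   0.0957] [-0.9 -1.2  1.8 -0. ]
```

```bash
cat >> h.py <<'E'
def todo(o,target,yaw):
    """yaw = world angle (deg) of tool x. prints shift in cm in tool axes and turn deg"""
    R=Ro.from_rotvec(o['orientation']).as_matrix()
    d=R.T@(np.array(target)-o['tcp_pos'])*100
    y=np.degrees(np.arctan2(R[1,0],R[0,0]))
    print("t",round(float(o['clock']),2),"tcp",o['tcp_pos'].round(4),"yaw",round(y,2),"shift cm",d.round(2),"turn",round(-((yaw-y+180)%360-180),2),"F",o['contact_force'].round(1),"tilt z",R[:,2].round(3),"j",o['joints'].round(2))
E
python3 -m pendant '0 0 0 -7;0 0 0 -7;0 0 0 -7;0 0 0 -7;0 0 0 -7;0 0 0 -7;0 0 0 -7;0 0 0 -7' 255 20
python3 -m pendant '0 0 0 -7;0 0 0 -7;0 0 0 -7;0 0 0 -4;0 0 0 0'
python3 -c "
from h import *; from bench import r
todo(r.get_obs(),(.5548,.0244,.2),14.3)"
```

```text
clock: 0.82
tcp_pos: [0.2662, -0.6174, 0.227]
orientation: [-3.125, 0.257, 0.008]
contact_force: [0.1, -0.1, 0.5]
grip_width: -0.0
clock: 1.23
tcp_pos: [0.2651, -0.6164, 0.2247]
orientation: [-3.098, -0.452, 0.007]
contact_force: [-0.2, 0.5, 0.1]
grip_width: 0.0
t 1.23 tcp [ 0.2651 -0.6164  0.2247] yaw 16.6 shift cm [ 46.09 -53.1    2.96] turn 2.3 F [-0.2  0.5  0.1] tilt z [-0.006  0.01  -1.   ] j [ 1.27  0.5  -0.29  1.55  0.15  1.13  1.24]
```

```bash
python3 -m pendant '2.3 -2.65 0 0;2.3 -2.65 0 0;2.3 -2.65 0 0;2.3 -2.65 0 0;2.3 -2.65 0 0;2.3 -2.65 0 0;2.3 -2.65 0 0;2.3 -2.65 0 0'
python3 -m pendant '2.3 -2.65 0 0;2.3 -2.65 0 0;2.3 -2.65 0 0;2.3 -2.65 0 0;2.3 -2.65 0 0;2.3 -2.65 0 0;0 0 0 0'
python3 -c "
from h import *; from bench import r
todo(r.get_obs(),(.5548,.0244,.2),14.3)"
```

```text
clock: 1.9
tcp_pos: [0.3803, -0.3608, 0.2229]
orientation: [-3.107, -0.39, 0.014]
contact_force: [0.5, -0.3, 0.1]
grip_width: -0.0004
clock: 2.48
tcp_pos: [0.4813, -0.1558, 0.2246]
orientation: [-3.108, -0.371, 0.009]
contact_force: [-0.1, 1.1, -0.0]
grip_width: 0.0001
t 2.48 tcp [ 0.4813 -0.1558  0.2246] yaw 13.62 shift cm [ 11.4  -15.75   2.6 ] turn -0.68 F [-0.1  1.1 -0. ] tilt z [-0.007  0.01  -1.   ] j [ 0.65  0.26 -0.53  1.92  0.14  1.01  0.29]
```

```bash
python3 -m pendant '2.3 -3.15 .4 0;2.3 -3.15 .4 0;2.3 -3.15 .4 0;2.3 -3.15 .4 0;2.3 -3.15 .4 0;0 0 0 0'
python3 - <<'E'
from h import *; from bench import r; import cv2
o=r.get_obs();todo(o,(.5548,.0244,.2),14.3)
f=r.grab_frame("wrist");cv2.imwrite("pics/w1.png",f["color"][:,:,::-1]);np.savez("pics/w1.npz",he=f["hand_eye"],p=o['tcp_pos'],rv=o['orientation'])
E
```

```text
clock: 2.98
tcp_pos: [0.5574, 0.0253, 0.2053]
orientation: [-3.112, -0.342, 0.007]
contact_force: [0.9, 0.5, -0.5]
grip_width: -0.0002
t 2.98 tcp [0.5574 0.0253 0.2053] yaw 12.53 shift cm [-0.28  0.03  0.53] turn -1.77 F [ 0.9  0.5 -0.5] tilt z [-0.006  0.01  -1.   ] j [ 0.32  0.38 -0.59  1.83  0.23  1.01 -0.14]
```

View pics/w1.png

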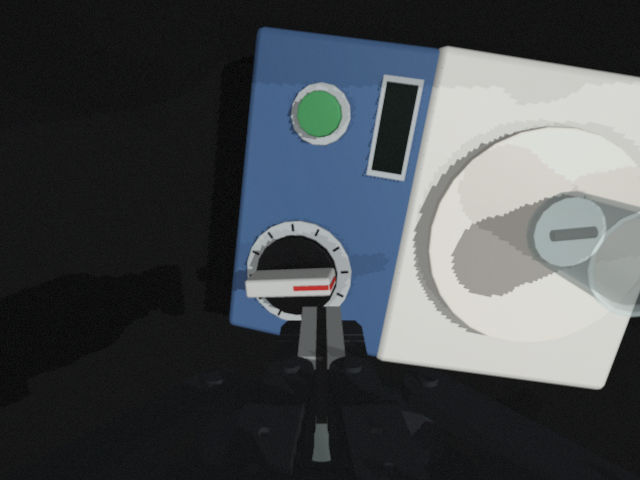

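Run:
```python
import cv2
a=cv2.imread("pics/w1.png")[70:380,225:385]; a=cv2.convertScaleAbs(a,alpha=1.4,beta=20);a=cv2.rotate(a,0) if 0 else a
cv2.imwrite("pics/w1c.png",cv2.resize(a[135:260],None,fx=4.8,fy=4.8,interpolation=cv2.INTER_CUBIC))
cv2.imwrite("pics/w1k.png",cv2.resize(a[0:90],None,fx=4.8,fy=4.8,interpolation=cv2.INTER_CUBIC))
```

```text
(no output)
```

View pics/w1c.png

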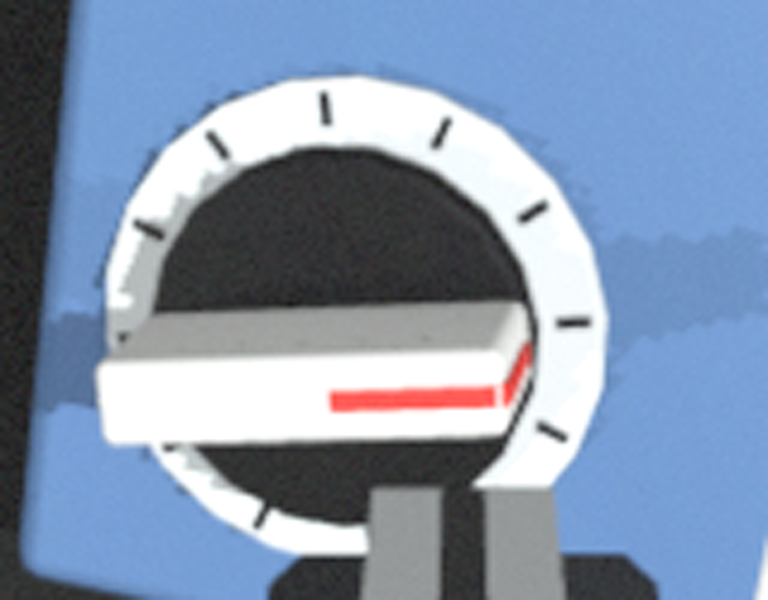

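View pics/w1k.png

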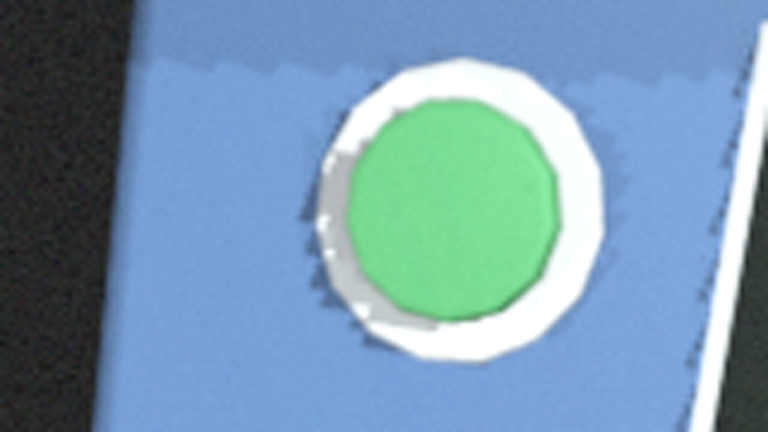

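```bash
cat >> h.py <<'E'
K=(429.7405,321.0059,249.77)
def wray(d,u):
    he=d['he'];R=Ro.from_rotvec(d['rv']).as_matrix()
    c=np.array([(u[0]-K[1])/K[0],(u[1]-K[2])/K[0],1.]); c=he[:3,:3]@c
    return d['p']+R@he[:3,3], R@c
def wz(d,u,z):
    o,v=wray(d,u); return o+v*(z-o[2])/v[2]
def wproj(d,X):
    he=d['he'];R=Ro.from_rotvec(d['rv']).as_matrix()
    c=np.linalg.inv(he)@np.r_[R.T@(np.asarray(X)-d['p']),1]; return np.array([K[0]*c[0]/c[2]+K[1],K[0]*c[1]/c[2]+K[2]])
E
python3 - <<'E'
from h import *
d=np.load("pics/w1.npz")
C=lambda x,y,oy:((x+.5)/4.8-.5+225,(y+.5)/4.8-.5+oy)
A=wz(d,C(103,403,205),.0950);B=wz(d,C(506,394,205),.1035)
print("bar",A,B,(A+B)/2,np.linalg.norm(A-B),np.degrees(np.arctan2(*(B-A)[1::-1])))
print("bez",wz(d,C(357,316,205),.068)); print("key",wz(d,C(454,210,70),.074))
print("key R",wz(d,C(348,210,70),.074)-wz(d,C(561,210,70),.074))
he=d['he'];print("tcp px",wproj(d,d['p']))
# stirrer yaw: right front corner & key
ic=np.linalg.inv(he)
for y in(-.011,0,.011):
  c=ic@np.array([0,y,0,1]);print(y,K[0]*c[0]/c[2]+K[1],K[0]*c[1]/c[2]+K[2],"mm/px",1000*c[2]/K[0])
E
```

```text
bar [ 0.51714812 -0.01095348  0.095     ] [0.56772361 0.00498071 0.1035    ] [ 0.54243587 -0.00298639  0.09925   ] 0.05370315029050728 17.487427870989364
bez [ 0.54775217 -0.00116248  0.068     ]
key [0.53920018 0.10252585 0.074     ]
key R [-0.02640719 -0.00585342  0.        ]
tcp px [319.36966818 329.90829452]
-0.011 319.3210527284462 302.24017172150127 mm/px 0.35951600211659795
0 319.36966818034045 329.9082945177596 mm/px 0.3668689129535353
0.011 319.4163731873576 356.48914112106013 mm/px 0.3742218237904727
```

```bash
python3 -m pendant '-.35 0 2 -1.7;0 0 2 -1.7;0 0 2 0;0 0 2 0;0 0 0 0'
python3 - <<'E'
from h import *; from bench import r
todo(r.get_obs(),(.5534,.0255,.087),16)
E
```

```text
clock: 3.45
tcp_pos: [0.5529, 0.0171, 0.1232]
orientation: [-3.108, -0.419, 0.007]
contact_force: [-0.8, 0.4, -0.3]
grip_width: 0.0
t 3.45 tcp [0.5529 0.0171 0.1232] yaw 15.35 shift cm [ 0.29 -0.78  3.62] turn -0.65 F [-0.8  0.4 -0.3] tilt z [-0.005  0.005 -1.   ] j [ 0.3   0.47 -0.56  1.91  0.32  0.85 -0.16]
```

```bash
python3 -m pendant '.2 -.8 .5 -.6;0 -.1 .5 0;0 0 0 0'
python3 - <<'E'
from h import *; from bench import r; import cv2
o=r.get_obs();todo(o,(.5534,.0255,.087),16)
f=r.grab_frame("wrist");cv2.imwrite("pics/w2.png",f["color"][:,:,::-1]);np.savez("pics/w2.npz",he=f["hand_eye"],p=o['tcp_pos'],rv=o['orientation'])
E
```

```text
clock: 3.7
tcp_pos: [0.5523, 0.0242, 0.1136]
orientation: [-3.108, -0.427, 0.008]
contact_force: [-0.1, -0.2, 0.3]
grip_width: 0.0001
t 3.7 tcp [0.5523 0.0242 0.1136] yaw 15.65 shift cm [ 0.15 -0.08  2.65] turn -0.35 F [-0.1 -0.2  0.3] tilt z [-0.006  0.003 -1.   ] j [ 0.28  0.48 -0.56  1.92  0.33  0.84 -0.17]
```

View pics/w2.png

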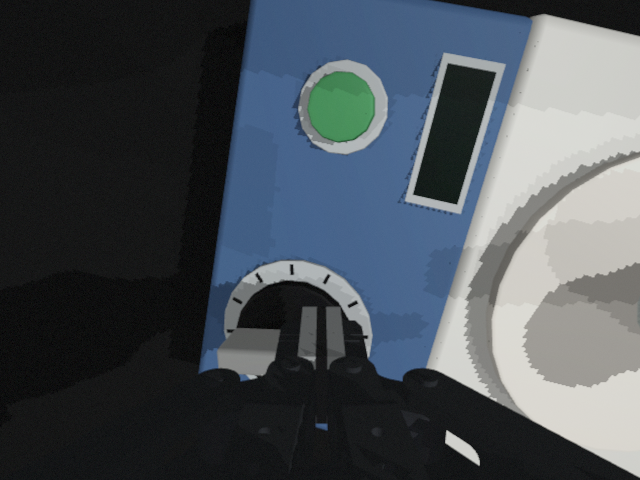

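The finger is over the disc, on the left side of the bar and near its red end. Descending.

```bash
python3 -m pendant '.1 -.2 .8 0;0 -.2 .8 -.3;0 -.1 .5 0;0 0 0 0'
python3 - <<'E'
from h import *; from bench import r; import cv2
o=r.get_obs();todo(o,(.5534,.0255,.087),16)
f=r.grab_frame("side");a=f["color"][190:330,240:420,::-1];cv2.imwrite("pics/s1.png",cv2.resize(a,None,fx=4,fy=4,interpolation=cv2.INTER_CUBIC))
E
```

```text
clock: 4.08
tcp_pos: [0.5541, 0.0302, 0.0938]
orientation: [-3.108, -0.435, -0.001]
contact_force: [-0.0, -0.3, 0.4]
grip_width: 0.0002
t 4.08 tcp [0.5541 0.0302 0.0938] yaw 15.95 shift cm [-0.2   0.44  0.68] turn -0.05 F [-0.  -0.3  0.4] tilt z [ 0.     0.004 -1.   ] j [ 0.26  0.51 -0.54  1.93  0.36  0.79 -0.2 ]
```

View pics/s1.png

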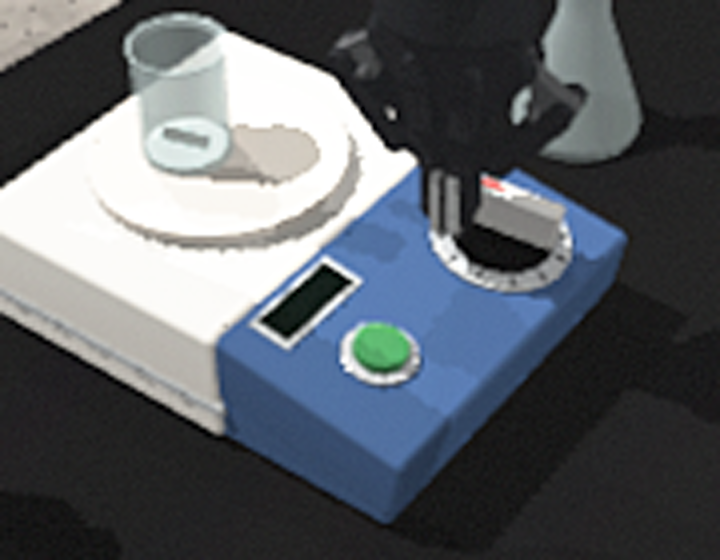

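```bash
cat >> h.py <<'E'
AX=np.array([.543,-.0035])
def st(o,ax=AX):
    R=Ro.from_rotvec(o['orientation']).as_matrix();y=np.degrees(np.arctan2(R[1,0],R[0,0]))
    d=R.T@np.r_[o['tcp_pos'][:2]-ax,0]*1000
    print("t %.2f yaw %.1f a %.1f b %.1f z %.1f"%(o['clock'],y,d[0],-d[1],o['tcp_pos'][2]*1000),"F",o['contact_force'].round(1),"M",o['moment'].round(2))
if __name__=="__main__":
    from bench import r
    import sys; o=r.get_obs(); st(o)
    if len(sys.argv)>1:
        import cv2; f=r.grab_frame("top")["color"][215:315,285:425,::-1]; cv2.imwrite("pics/%s.png"%sys.argv[1],cv2.resize(f,None,fx=4,fy=4,interpolation=cv2.INTER_CUBIC))
E
python3 -m pendant '-.2 .3 .6 0;0 0 0 0'; python3 h.py
python3 -m pendant '0 .3 0 0;0 0 0 0'; python3 h.py t1
```

```text
clock: 4.3
tcp_pos: [0.5533, 0.0266, 0.0878]
orientation: [-3.108, -0.436, -0.002]
contact_force: [-0.3, -0.8, -0.9]
grip_width: -0.0001
t 4.30 yaw 16.0 a 18.2 b 26.2 z 87.8 F [-0.3 -0.8 -0.9] M [-0.02  0.03 -0.02]
clock: 4.47
tcp_pos: [0.5541, 0.0231, 0.0875]
orientation: [-3.108, -0.436, -0.001]
contact_force: [-0.1, 0.1, -0.2]
grip_width: -0.0001
t 4.47 yaw 16.0 a 18.0 b 22.6 z 87.5 F [-0.1  0.1 -0.2] M [0.01 0.02 0.01]
```

View pics/t1.png

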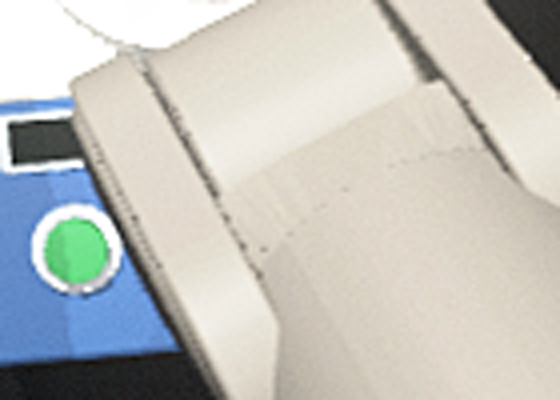

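```bash
sed -i 's/grab_frame("top")\["color"\]\[215:315,285:425/grab_frame("side")["color"][200:310,290:430/' h.py
python3 -m pendant '0 .3 0 0;0 0 0 0'; python3 h.py
python3 -m pendant '0 .15 0 0;0 0 0 0'; python3 h.py
python3 -m pendant '0 .15 0 0;0 0 0 0'; python3 h.py s2
```

```text
clock: 4.68
tcp_pos: [0.5553, 0.0205, 0.088]
orientation: [-3.107, -0.436, -0.003]
contact_force: [-0.2, 1.0, 0.1]
grip_width: -0.0001
t 4.68 yaw 16.0 a 18.4 b 19.6 z 88.0 F [-0.2  1.   0.1] M [-0.1  -0.03 -0.03]
clock: 4.85
tcp_pos: [0.556, 0.0188, 0.0883]
orientation: [-3.107, -0.435, -0.004]
contact_force: [-0.4, 0.6, -0.0]
grip_width: 0.0
t 4.85 yaw 15.9 a 18.6 b 17.9 z 88.3 F [-0.4  0.6 -0. ] M [-0.    0.05 -0.02]
clock: 5.02
tcp_pos: [0.5565, 0.018, 0.0884]
orientation: [-3.107, -0.436, -0.004]
contact_force: [0.2, 1.6, -0.2]
grip_width: -0.0
t 5.02 yaw 16.0 a 18.9 b 16.9 z 88.4 F [ 0.2  1.6 -0.2] M [ 0.12  0.11 -0.01]
```

View pics/s2.png

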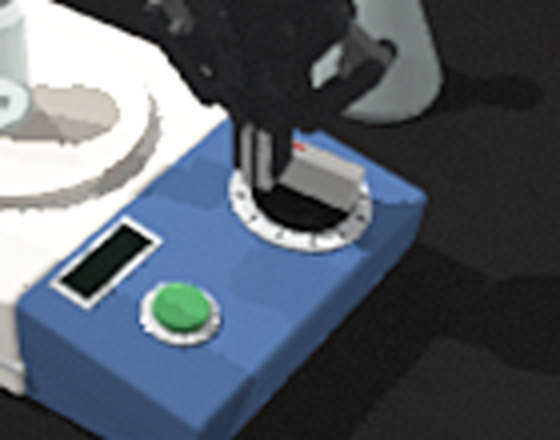

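Contact is where I expected it, at b ≈ 17 mm. Starting the arc.

```bash
python3 -m pendant '.09 .1 0 3;.09 .1 0 3;.09 .1 0 3;0 0 0 0' >/dev/null; python3 h.py
python3 -m pendant '.09 .1 0 3;.09 .1 0 3;0 0 0 0'>/dev/null; python3 h.py s3
```

```text
t 5.40 yaw 6.7 a 18.1 b 19.7 z 88.5 F [-0.3  1.9  1.4] M [0.24 0.14 0.02]
t 5.65 yaw 0.9 a 17.2 b 21.8 z 88.5 F [-1.1  0.4  0.2] M [0.36 0.23 0.  ]
```

View pics/s3.png

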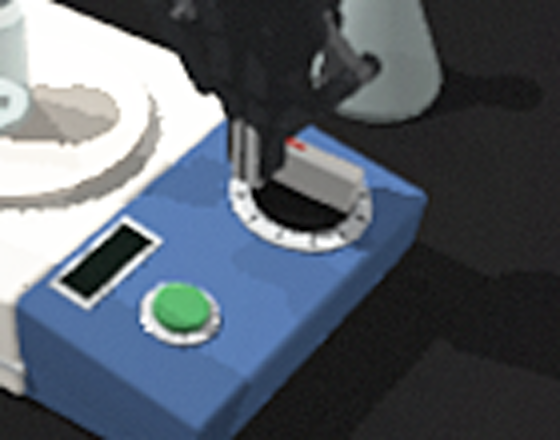

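```bash
python3 -m pendant '.05 .2 0 0;.05 .2 0 0;0 0 0 0' >/dev/null; python3 h.py
python3 -m pendant '0 .2 0 0;0 0 0 0'>/dev/null; python3 h.py s4
```

```text
t 5.95 yaw 1.4 a 18.3 b 19.0 z 88.7 F [-0.9  0.2  0.2] M [ 0.19  0.11 -0.04]
t 6.12 yaw 1.5 a 18.9 b 16.2 z 88.7 F [ 0.2 -0.2 -0.2] M [-0.06 -0.01 -0.03]
```

View pics/s4.png

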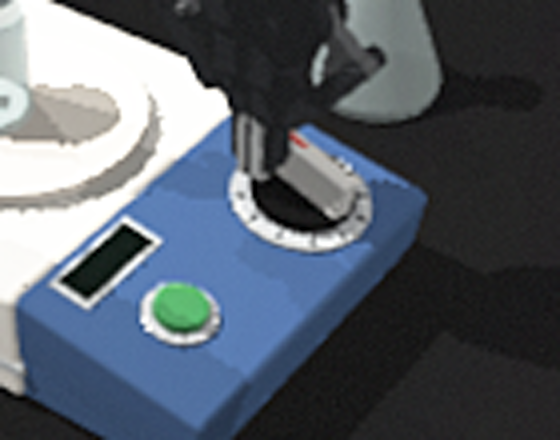

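First click: the bar jumped and the force fell to zero. On to the second.

```bash
cat > g.py <<'E'
from h import *; from bench import r; import sys
th,a,b,z=float(sys.argv[1]),.018,float(sys.argv[2])/1000,.088
t=np.radians(th);C=AX+a*np.array([np.cos(t),np.sin(t)])+b*np.array([-np.sin(t),np.cos(t)])
o=r.get_obs();st(o);todo(o,(C[0],C[1],z),th)
E
python3 g.py -14 17;python3 g.py -26 17; python3 g.py -31 17
```

```text
t 6.17 yaw 1.5 a 18.8 b 16.2 z 88.7 F [-0.6  0.4  0.1] M [-0.03  0.05  0.03]
t 6.17 tcp [0.5614 0.0132 0.0887] yaw 1.47 shift cm [0.31 0.46 0.07] turn 15.47 F [-0.6  0.4  0.1] tilt z [ 0.    0.01 -1.  ] j [ 0.24  0.52 -0.48  1.92  0.32  0.78 -0.38]
t 6.17 yaw 1.5 a 18.8 b 16.2 z 88.7 F [-0.6  0.4  0.1] M [-0.03  0.05  0.03]
t 6.17 tcp [0.5614 0.0132 0.0887] yaw 1.47 shift cm [0.5  0.94 0.06] turn 27.47 F [-0.6  0.4  0.1] tilt z [ 0.    0.01 -1.  ] j [ 0.24  0.52 -0.48  1.92  0.32  0.78 -0.38]
t 6.17 yaw 1.5 a 18.8 b 16.2 z 88.7 F [-0.6  0.4  0.1] M [-0.03  0.05  0.03]
t 6.17 tcp [0.5614 0.0132 0.0887] yaw 1.47 shift cm [0.55 1.15 0.06] turn 32.47 F [-0.6  0.4  0.1] tilt z [ 0.    0.01 -1.  ] j [ 0.24  0.52 -0.48  1.92  0.32  0.78 -0.38]
```

Turn first, then translate into contact.

```bash
python3 -m pendant '0.05 0 .05 5;0.1 0 0 5;0.1 .05 0 5;0.1 .1 0 4;0 0 0 0' >/dev/null; python3 g.py -20 17
python3 g.py -31 17; python3 h.py s5
```

```text
t 6.58 yaw -18.5 a 17.0 b 17.4 z 87.6 F [-0.6  2.6  1. ] M [0.49 0.07 0.02]
t 6.58 tcp [0.5646 0.0076 0.0876] yaw -18.54 shift cm [ 0.15  0.09 -0.04] turn 1.46 F [-0.6  2.6  1. ] tilt z [-0.     0.007 -1.   ] j [ 0.19  0.51 -0.39  1.92  0.26  0.76 -0.67]
t 6.58 yaw -18.5 a 17.0 b 17.4 z 87.6 F [-0.6  2.6  1. ] M [0.49 0.07 0.02]
t 6.58 tcp [0.5646 0.0076 0.0876] yaw -18.54 shift cm [ 0.43  0.47 -0.04] turn 12.46 F [-0.6  2.6  1. ] tilt z [-0.     0.007 -1.   ] j [ 0.19  0.51 -0.39  1.92  0.26  0.76 -0.67]
t 6.58 yaw -18.5 a 17.0 b 17.4 z 87.6 F [-0.6  2.6  1. ] M [0.49 0.07 0.02]
```

View pics/s5.png

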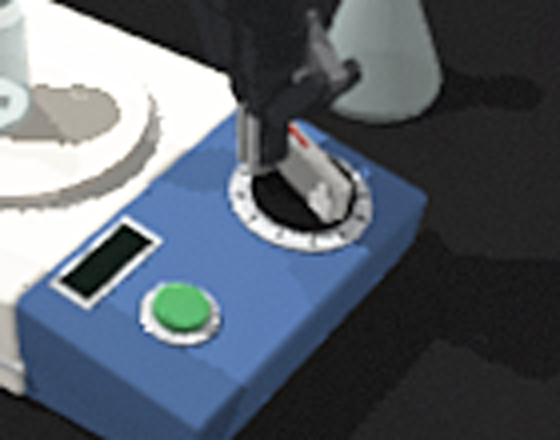

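```bash
python3 -m pendant '.15 .15 0 3;.15 .15 0 3;0 0 0 0' >/dev/null; python3 g.py -31 17
python3 -m pendant '.15 .18 0 3;0 .1 0 0;0 0 0 0' >/dev/null; python3 g.py -31 17;python3 h.py s6
```

```text
t 6.88 yaw -24.0 a 17.0 b 17.7 z 87.5 F [0.1 2.9 1.5] M [ 0.47  0.03 -0.02]
t 6.88 tcp [0.5658 0.0058 0.0875] yaw -24.02 shift cm [ 0.29  0.3  -0.05] turn 6.98 F [0.1 2.9 1.5] tilt z [-0.001  0.009 -1.   ] j [ 0.17  0.51 -0.37  1.92  0.24  0.76 -0.75]
t 7.13 yaw -26.5 a 17.5 b 16.5 z 87.5 F [-1.1  0.1 -0.3] M [ 0.17 -0.02  0.01]
t 7.13 tcp [0.566  0.0035 0.0875] yaw -26.47 shift cm [ 0.18  0.1  -0.05] turn 4.53 F [-1.1  0.1 -0.3] tilt z [-0.001  0.01  -1.   ] j [ 0.17  0.5  -0.36  1.92  0.23  0.76 -0.78]
t 7.13 yaw -26.5 a 17.5 b 16.5 z 87.5 F [-1.1  0.1 -0.3] M [ 0.17 -0.02  0.01]
```

View pics/s6.png

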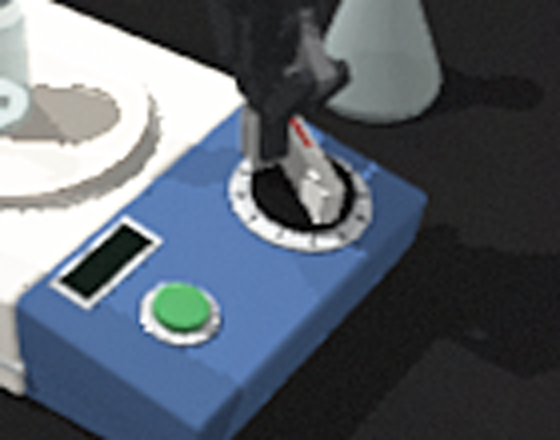

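```bash
python3 -m pendant '.1 .1 0 2;0 0 0 0' >/dev/null; python3 h.py
python3 -m pendant '.1 .12 0 2;0 0 0 0' >/dev/null; python3 h.py s7
```

```text
t 7.35 yaw -28.5 a 18.4 b 15.0 z 87.4 F [ 0.  -0.4  0.6] M [-0.03 -0.04  0.02]
t 7.52 yaw -30.6 a 19.2 b 13.7 z 87.3 F [-0.3  0.6  0.7] M [ 0.23 -0.1   0.02]
```

View pics/s7.png

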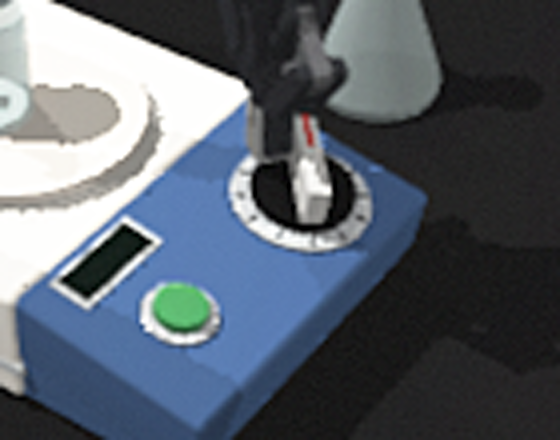

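Second click confirmed. Next, the third.

```bash
python3 g.py -46 17.5;
python3 -m pendant '.05 0 0 5;.05 0 0 5;.05 0 0 5;0 0 0 0' >/dev/null; python3 g.py -52 17; python3 h.py s8
```

```text
t 7.57 yaw -30.5 a 19.2 b 13.8 z 87.3 F [-0.5 -0.   0.3] M [ 0.11 -0.11  0.03]
t 7.57 tcp [ 0.5666 -0.0013  0.0873] yaw -30.47 shift cm [ 0.28  0.18 -0.07] turn 15.53 F [-0.5 -0.   0.3] tilt z [-0.001  0.008 -1.   ] j [ 0.16  0.5  -0.34  1.92  0.22  0.76 -0.83]
t 7.90 yaw -45.8 a 17.3 b 17.9 z 87.2 F [ 0.8  0.6 -0.4] M [ 0.21 -0.07 -0.03]
t 7.9 tcp [ 0.5678 -0.0034  0.0872] yaw -45.83 shift cm [ 0.25  0.29 -0.08] turn 6.17 F [ 0.8  0.6 -0.4] tilt z [-0.001  0.007 -1.   ] j [ 0.11  0.5  -0.27  1.92  0.18  0.75 -1.06]
t 7.90 yaw -45.8 a 17.3 b 17.9 z 87.2 F [ 0.8  0.6 -0.4] M [ 0.21 -0.07 -0.03]
```

View pics/s8.png

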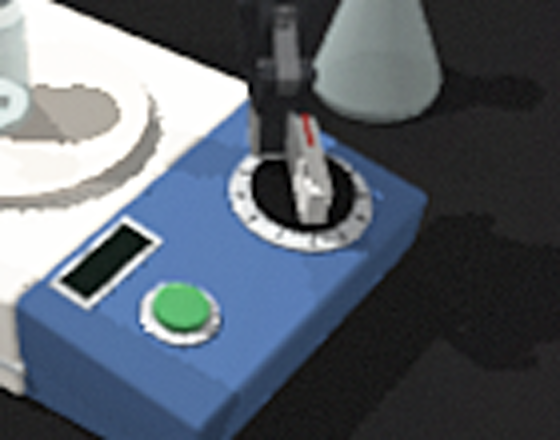

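```bash
python3 -m pendant '.14 .16 0 3;.14 .16 0 3;.14 .16 0 3;0 0 0 0' >/dev/null; python3 g.py -61 17
python3 -m pendant '.12 .14 0 2;0 0 0 0' >/dev/null; python3 h.py
python3 -m pendant '.12 .14 0 2;0 0 0 0' >/dev/null; python3 h.py s9
```

```text
t 8.28 yaw -53.9 a 17.1 b 18.7 z 87.3 F [ 2.4  0.9 -0.2] M [ 0.38 -0.29 -0.05]
t 8.28 tcp [ 0.5682 -0.0063  0.0873] yaw -53.92 shift cm [ 0.28  0.41 -0.08] turn 7.08 F [ 2.4  0.9 -0.2] tilt z [ 0.001  0.01  -1.   ] j [ 0.1   0.49 -0.24  1.92  0.15  0.74 -1.17]
t 8.45 yaw -55.4 a 17.0 b 19.3 z 87.5 F [ 1.1  1.4 -0.9] M [ 0.39 -0.28  0.02]
t 8.62 yaw -57.2 a 17.0 b 19.5 z 87.5 F [ 1.3  0.7 -0.4] M [ 0.35 -0.28  0.01]
```

View pics/s9.png

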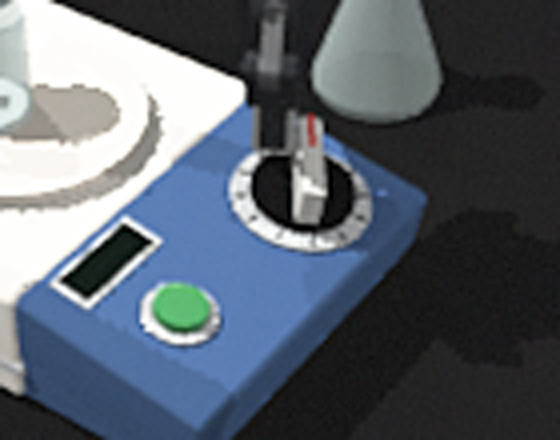

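```bash
python3 -m pendant '.05 .2 0 0;0 0 0 0' >/dev/null; python3 h.py
python3 -m pendant '.05 .15 0 0;0 0 0 0' >/dev/null; python3 h.py s10
```

```text
t 8.83 yaw -57.0 a 17.6 b 18.0 z 87.6 F [ 1.2  1.3 -0.4] M [ 0.21 -0.18  0.04]
t 9.00 yaw -56.9 a 18.4 b 15.7 z 87.5 F [-0.6 -0.3 -0.3] M [-0.02  0.04  0.03]
```

View pics/s10.png

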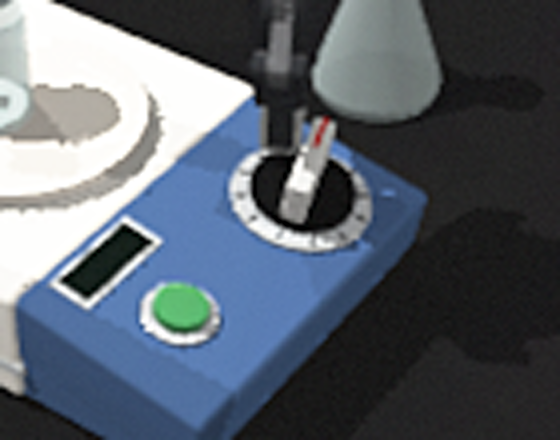

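Third click. Now the fourth.

```bash
python3 g.py -74 18
python3 -m pendant '.05 0 0 6;.1 .05 0 6;.1 .1 0 5;0 0 0 0' >/dev/null; python3 g.py -74 17
python3 h.py s11
```

```text
t 9.05 yaw -56.9 a 18.4 b 15.5 z 87.5 F [-1.2  0.1 -0.2] M [-0.03 -0.02 -0.01]
t 9.05 tcp [ 0.5661 -0.0105  0.0875] yaw -56.92 shift cm [ 0.41  0.36 -0.06] turn 17.08 F [-1.2  0.1 -0.2] tilt z [ 0.004  0.012 -1.   ] j [ 0.09  0.49 -0.23  1.93  0.14  0.74 -1.21]
t 9.38 yaw -74.8 a 17.7 b 16.9 z 87.1 F [1.4 2.5 0.6] M [ 0.35 -0.28 -0.07]
t 9.38 tcp [ 0.5639 -0.0162  0.0871] yaw -74.77 shift cm [ 0.   -0.04 -0.09] turn -0.77 F [1.4 2.5 0.6] tilt z [ 0.001  0.01  -1.   ] j [ 0.04  0.48 -0.15  1.93  0.09  0.73 -1.46]
t 9.38 yaw -74.8 a 17.7 b 16.9 z 87.1 F [1.4 2.5 0.6] M [ 0.35 -0.28 -0.07]
```

View pics/s11.png

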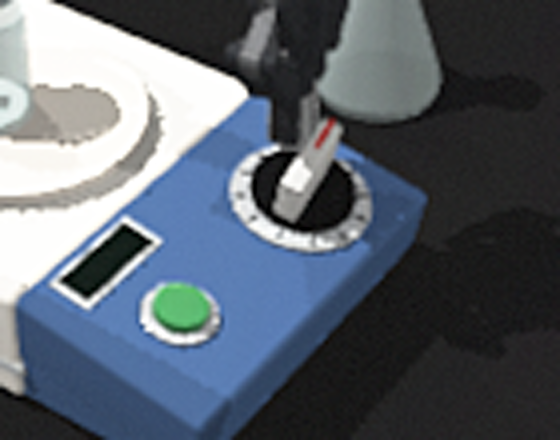

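```bash
python3 -m pendant '.14 .2 0 3;.14 .2 0 3;.14 .2 0 3;0 0 0 0' >/dev/null; python3 h.py
python3 -m pendant '.1 .18 0 2;0 0 0 0' >/dev/null; python3 h.py s12
```

```text
t 9.77 yaw -83.1 a 18.7 b 17.2 z 88.1 F [1.4 1.2 0.3] M [ 0.22 -0.3   0.01]
t 9.93 yaw -84.7 a 19.1 b 16.9 z 88.4 F [ 0.8 -0.1  0.4] M [ 0.04 -0.09  0.02]
```

View pics/s12.png

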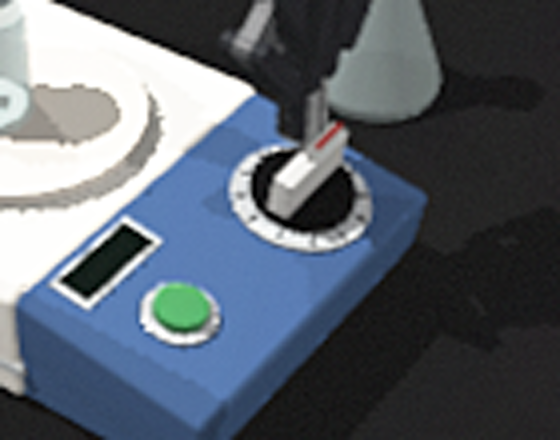

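```bash
python3 -m pendant '.05 .15 0 1;0 0 0 0' >/dev/null; python3 h.py s13
```

```text
t 10.15 yaw -85.4 a 19.5 b 15.9 z 88.4 F [-0.6 -0.3 -0.4] M [ 0.02  0.03 -0.02]
```

View pics/s13.png

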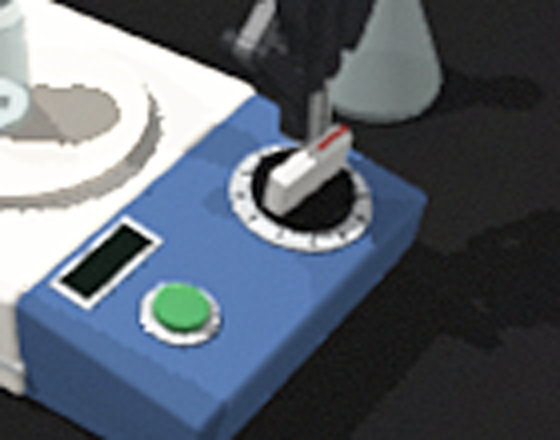

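```bash
python3 -m pendant '.05 .15 0 0;0 0 0 0;0 0 0 0' >/dev/null; python3 h.py s14
```

```text
t 10.45 yaw -85.3 a 20.8 b 12.3 z 87.8 F [ 1.9  0.6 -0.4] M [ 0.14 -0.2  -0.04]
```

View pics/s14.png

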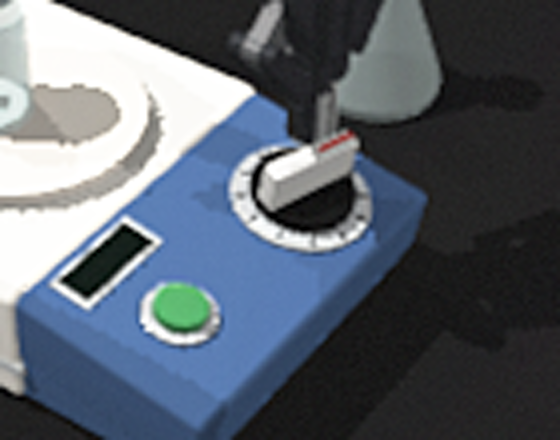

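It seems to have jumped, with the finger still touching. Backing off, rising and measuring.

```bash
python3 -m pendant '0 -.4 0 0;0 -.5 0 0;0 -.3 0 0;0 0 0 0' >/dev/null; python3 h.py
python3 -m pendant '0 0 -2 0;0 0 -2 0;0 0 -2 0;0 0 -3 0;0 0 -3 0;0 0 0 0'
python3 - <<'E'
from h import *; from bench import r; import cv2
o=r.get_obs();todo(o,(.5434,.0255,.2),-104)
for n in("wrist","side"):
  f=r.grab_frame(n);cv2.imwrite(f"pics/{n}3.png",f["color"][:,:,::-1])
  if n=="wrist":np.savez("pics/w3.npz",he=f["hand_eye"],p=o['tcp_pos'],rv=o['orientation'])
  else: cv2.imwrite("pics/s15.png",cv2.resize(f["color"][190:330,220:410,::-1],None,fx=4,fy=4,interpolation=cv2.INTER_CUBIC))
E
```

```text
t 10.83 yaw -85.3 a 21.0 b 25.2 z 87.8 F [-0.6 -1.   0.7] M [-0.01  0.01 -0.03]
clock: 11.33
tcp_pos: [0.5681, -0.0233, 0.2098]
orientation: [-2.308, 2.123, 0.015]
contact_force: [1.5, -1.1, 0.2]
grip_width: -0.0001
t 11.33 tcp [ 0.5681 -0.0233  0.2098] yaw -85.22 shift cm [-5.06  2.06  1.04] turn 18.78 F [ 1.5 -1.1  0.2] tilt z [-0.003  0.01  -1.   ] j [ 0.03  0.33 -0.11  1.83  0.03  0.99 -1.58]
```

View pics/wrist3.png

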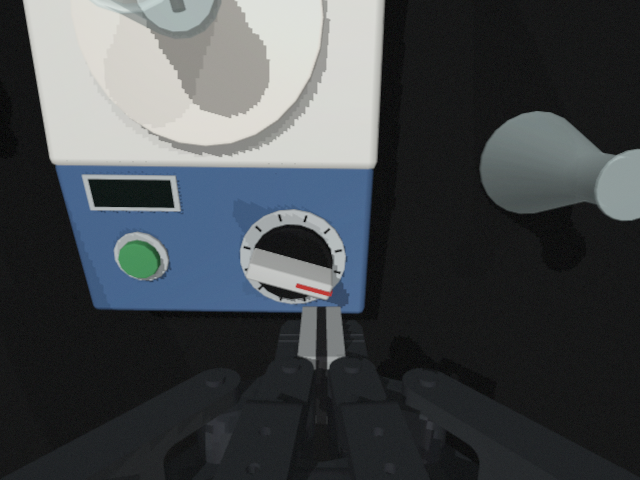

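View pics/s15.png

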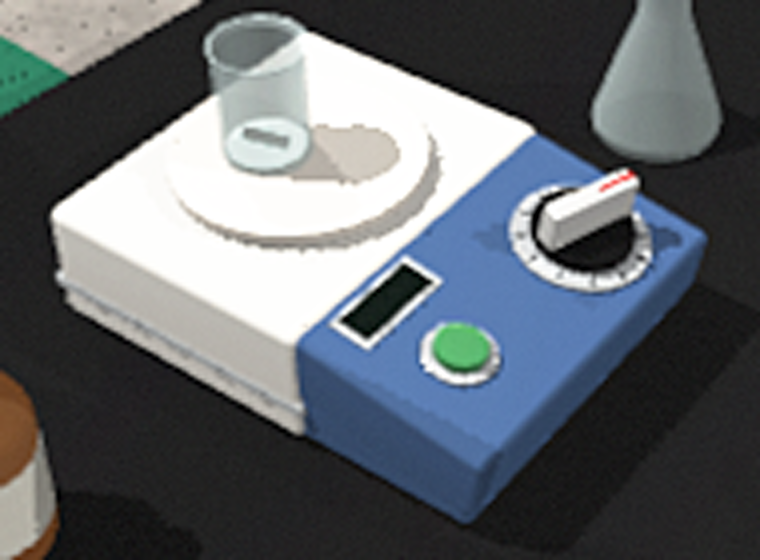

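The stirrer hasn't moved; the bar's red end is now at the right, near (331,293) in the wrist view.

Run:
```python
from h import *; import cv2
a=cv2.imread("pics/wrist3.png")[200:315,100:360];cv2.imwrite("pics/w3c.png",cv2.resize(a,None,fx=3,fy=3,interpolation=cv2.INTER_CUBIC))
a=cv2.imread("pics/wrist3.png")[200:315,230:360];cv2.imwrite("pics/w3d.png",cv2.resize(a,None,fx=5,fy=5,interpolation=cv2.INTER_CUBIC))
d=np.load("pics/w3.npz")
A=wz(d,(248,276),.0990);B=wz(d,(331,293),.097)
print("bar",A,B,(A+B)/2,np.linalg.norm(A-B),np.degrees(np.arctan2(*(B-A)[1::-1])))
for u in [(138,259)]: print("key",wz(d,u,.074))
```

```text
bar [0.54422824 0.02231707 0.099     ] [ 0.53647603 -0.03079501  0.097     ] [ 0.54035213 -0.00423897  0.098     ] 0.05371209994708942 -98.30422260456855
key [0.54039281 0.10191804 0.074     ]
```

View pics/w3d.png

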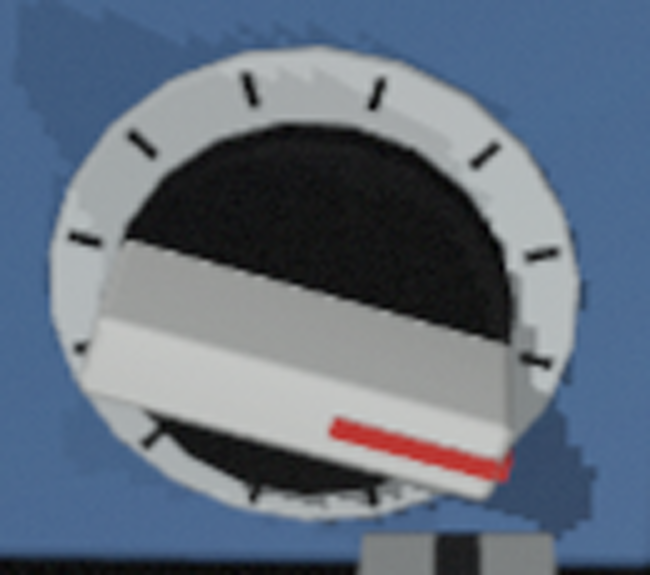

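View pics/w3c.png

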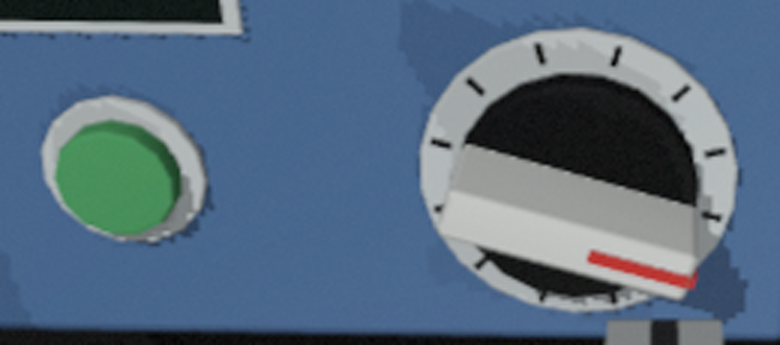

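Tick-to-tick line through the bar matches its slope, so it sits on a stop, about 118° on from the start (four jumps seen). Now the key at about (0.539, 0.102).

Run:
```python
from h import *; from bench import r
d=np.load("pics/w3.npz")
A=wz(d,(248.3,270.8),.0990);B=wz(d,(329.9,292.7),.097)
print(np.linalg.norm(A-B),np.degrees(np.arctan2(*(B-A)[1::-1])),"key",wz(d,(139.3,259.3),.074))
todo(r.get_obs(),(.535,.102,.11),-86)
```

```text
0.05352177505687991 -101.97395332958672 key [0.54025237 0.1010358  0.074     ]
t 11.43 tcp [ 0.5657 -0.0234  0.2054] yaw -85.22 shift cm [-12.65   1.93   9.69] turn 0.78 F [-0.6  0.4 -0.4] tilt z [-0.009  0.01  -1.   ] j [ 0.03  0.34 -0.11  1.83  0.03  0.98 -1.58]
```

```bash
python3 -m pendant '-2.5 .4 .5 0;-2.5 .4 .5 0;-2.5 .4 .5 0;-2.5 .4 1 0;-2.2 .3 1.2 0;0 0 1.5 0;0 0 1.5 0;0 0 0 0'
python3 - <<'E'
from h import *; from bench import r; import cv2
o=r.get_obs();todo(o,(.535,.102,.085),-86)
f=r.grab_frame("wrist");cv2.imwrite("pics/w4.png",f["color"][:,:,::-1])
E
```

```text
clock: 12.1
tcp_pos: [0.5282, 0.1003, 0.1271]
orientation: [2.302, -2.121, -0.034]
contact_force: [-0.9, 0.2, 0.1]
grip_width: 0.0003
t 12.1 tcp [0.5282 0.1003 0.1271] yaw -85.32 shift cm [-0.07 -0.79  4.2 ] turn 0.68 F [-0.9  0.2  0.1] tilt z [-0.024  0.007 -1.   ] j [-0.16  0.4  -0.16  1.95  0.07  0.82 -1.85]
```

View pics/w4.png

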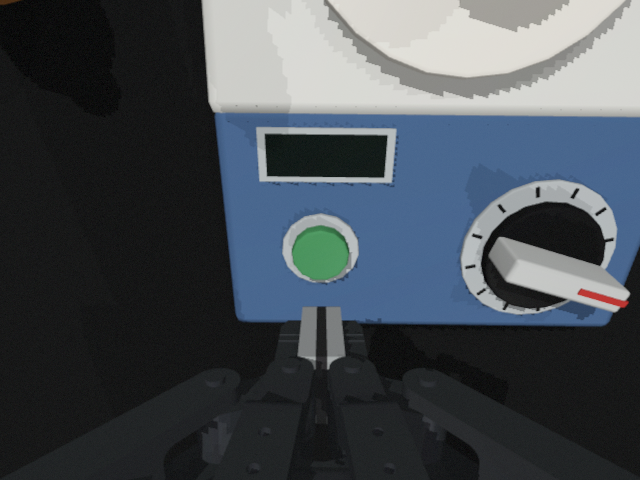

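```bash
python3 -m pendant '0 -.8 .8 0;0 -.2 1 0;0 -.1 1 0;0 0 0 0'
python3 - <<'E'
from h import *; from bench import r; import cv2
o=r.get_obs();todo(o,(.535,.102,.080),-86)
f=r.grab_frame("wrist");cv2.imwrite("pics/w5.png",f["color"][:,:,::-1])
E
```

```text
clock: 12.48
tcp_pos: [0.5393, 0.0995, 0.0984]
orientation: [2.298, -2.123, -0.034]
contact_force: [-0.1, -0.6, -0.1]
grip_width: 0.0003
t 12.48 tcp [0.5393 0.0995 0.0984] yaw -85.47 shift cm [-0.27  0.37  1.85] turn 0.53 F [-0.1 -0.6 -0.1] tilt z [-0.024  0.006 -1.   ] j [-0.17  0.45 -0.15  1.95  0.08  0.77 -1.86]
```

View pics/w5.png

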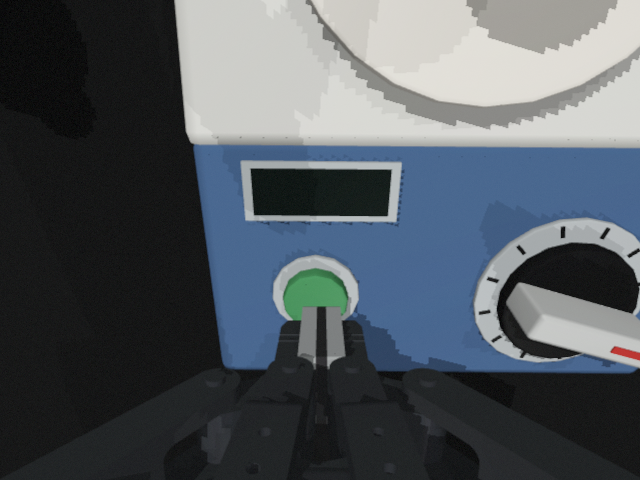

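```bash
python3 -m pendant '-.2 .2 .8 0;0 0 .6 0;0 0 0 0' 
python3 -m pendant '0 0 .2 0;0 0 0 0'
python3 - <<'E'
from h import *; from bench import r; import cv2
o=r.get_obs();todo(o,(.535,.102,.0715),-86)
f=r.grab_frame("side");cv2.imwrite("pics/s16.png",cv2.resize(f["color"][190:330,220:410,::-1],None,fx=4,fy=4,interpolation=cv2.INTER_CUBIC))
E
```

```text
clock: 12.78
tcp_pos: [0.5373, 0.1011, 0.085]
orientation: [2.298, -2.126, -0.032]
contact_force: [0.7, -0.9, -0.6]
grip_width: 0.0001
clock: 12.95
tcp_pos: [0.5369, 0.1011, 0.0827]
orientation: [2.298, -2.126, -0.032]
contact_force: [-0.3, -0.1, 0.2]
grip_width: 0.0002
t 12.95 tcp [0.5369 0.1011 0.0827] yaw -85.54 shift cm [-0.1   0.16  1.13] turn 0.46 F [-0.3 -0.1  0.2] tilt z [-0.022  0.006 -1.   ] j [-0.17  0.47 -0.15  1.96  0.08  0.73 -1.87]
```

View pics/s16.png

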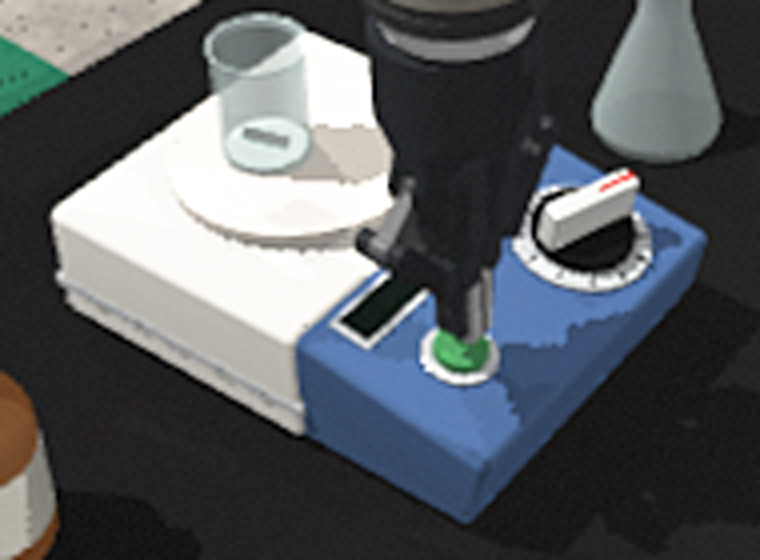

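Above the key and centred. Now I'll press in small steps, watching the force.

```bash
python3 -m pendant '0 .15 .4 0;0 0 0 0' |sed -n '2p;4p'
python3 -m pendant '0 0 .2 0;0 0 0 0' |sed -n '2p;4p'
python3 -m pendant '0 0 .15 0;0 0 0 0' |sed -n '2p;4p'
```

```text
tcp_pos: [0.5358, 0.1012, 0.0793]
contact_force: [0.4, -0.1, -0.5]
tcp_pos: [0.5359, 0.1012, 0.0773]
contact_force: [-0.4, 0.4, -0.9]
tcp_pos: [0.536, 0.1012, 0.0757]
contact_force: [-1.0, -0.0, -0.4]
```

```bash
python3 -m pendant '0 0 .15 0;0 0 0 0' |sed -n '2p;4p'
python3 -m pendant '0 0 .15 0;0 0 0 0' |sed -n '2p;4p'
```

```text
tcp_pos: [0.5364, 0.1013, 0.0744]
contact_force: [-0.1, 0.0, 1.5]
tcp_pos: [0.5366, 0.1014, 0.0732]
contact_force: [0.3, 0.3, 3.6]
```

```bash
python3 -m pendant '0 0 .15 0;0 0 0 0' |sed -n '2p;4p'
python3 -m pendant '0 0 .15 0;0 0 0 0' |sed -n '2p;4p'
```

```text
tcp_pos: [0.5368, 0.1014, 0.0719]
contact_force: [-1.8, -0.8, 4.1]
tcp_pos: [0.537, 0.1014, 0.0712]
contact_force: [-2.8, 0.3, 6.4]
```

```bash
python3 -m pendant '0 0 .12 0;0 0 0 0' |sed -n '2p;4p'
python3 - <<'E'
from bench import r; import cv2
f=r.grab_frame("side");cv2.imwrite("pics/s17.png",cv2.resize(f["color"][240:300,310:370,::-1],None,fx=9,fy=9,interpolation=cv2.INTER_CUBIC));print(r.get_obs()['contact_force'])
E
```

```text
tcp_pos: [0.537, 0.1014, 0.0713]
contact_force: [-1.9, -0.2, 3.1]
[-2.15702296  0.8313439   4.58333976]
```

View pics/s17.png

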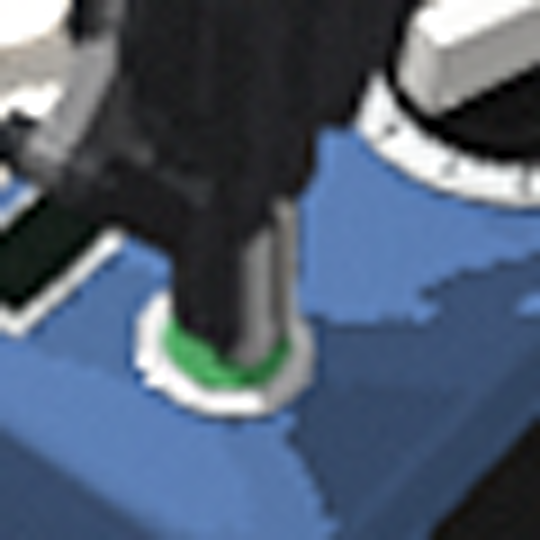

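```bash
python3 -m pendant '0 0 .2 0;0 0 .2 0;0 0 0.1 0' |sed -n '2p;4p'
```

```text
tcp_pos: [0.537, 0.1014, 0.0709]
contact_force: [-5.2, -1.4, 12.3]
```

The force climbed to 12 N with no further travel, so the key is at its stop. Releasing.

```bash
python3 -m pendant '0 0 -.5 0;0 0 -1.5 0;0 0 -3 0;0 0 -3 0;0 0 -3 0;0 0 -3 0;0 .0 -2 0;0 0 0 0' |sed -n '2p;4p'
python3 -m pendant '0 3 0 0;0 3 0 0;0 3 0 0;0 0 0 0;0 0 0 0'
python3 - <<'E'
from h import *; from bench import r; import cv2
o=r.get_obs();todo(o,(.535,.102,.0715),-86)
f=r.grab_frame("side")["color"][:,:,::-1];cv2.imwrite("pics/side9.png",f);cv2.imwrite("pics/s18.png",cv2.resize(f[190:330,220:410],None,fx=4,fy=4,interpolation=cv2.INTER_CUBIC))
f=r.grab_frame("wrist")["color"][:,:,::-1];cv2.imwrite("pics/w9.png",f)
a=cv2.imread("pics/side0.png");b=cv2.imread("pics/side9.png");
for n,s in dict(bottle=np.s_[265:335,185:240],beaker=np.s_[190:240,265:300],flask=np.s_[170:230,365:400],front=np.s_[240:315,290:340]).items(): print(n,cv2.absdiff(a[s],b[s]).mean())
E
```

```text
tcp_pos: [0.5375, 0.1004, 0.2354]
contact_force: [0.7, 0.5, 0.1]
clock: 15.72
tcp_pos: [0.4447, 0.093, 0.2354]
orientation: [2.297, -2.125, -0.032]
contact_force: [0.3, -0.1, 0.2]
grip_width: 0.0002
t 15.72 tcp [0.4447 0.093  0.2354] yaw -85.57 shift cm [-0.1  -9.44 16.18] turn 0.43 F [ 0.3 -0.1  0.2] tilt z [-0.023  0.005 -1.   ] j [-0.16  0.13 -0.19  2.03  0.01  1.   -1.85]
bottle 5.5495238095238095
beaker 1.6523809523809523
flask 49.04587301587301
front 7.7327111111111115
```

View pics/s18.png

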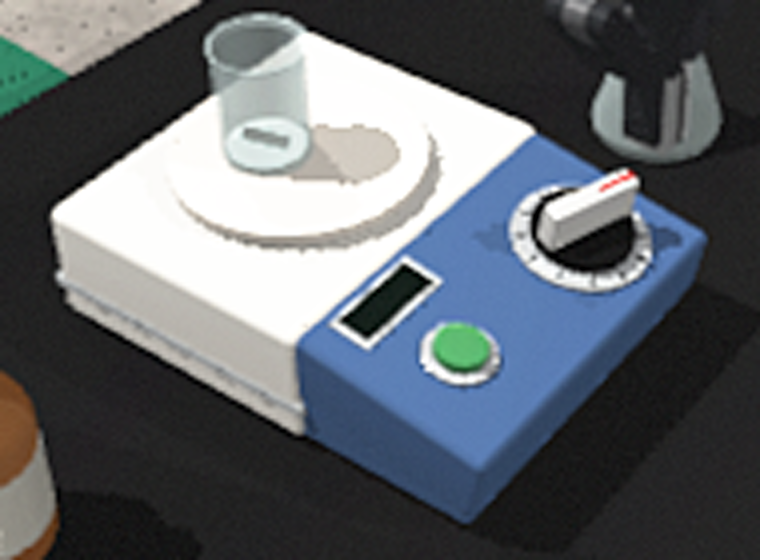

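View pics/w9.png

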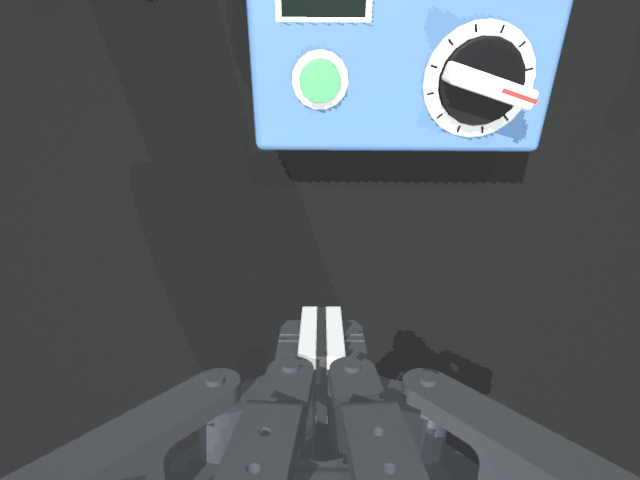

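Run:
```python
from bench import r; import cv2
f=r.grab_frame("top")["color"][:,:,::-1];cv2.imwrite("pics/t9.png",cv2.resize(f[225:315,265:405],None,fx=5.6,fy=5.6,interpolation=cv2.INTER_CUBIC))
```

```text
(no output)
```

View pics/t9.png

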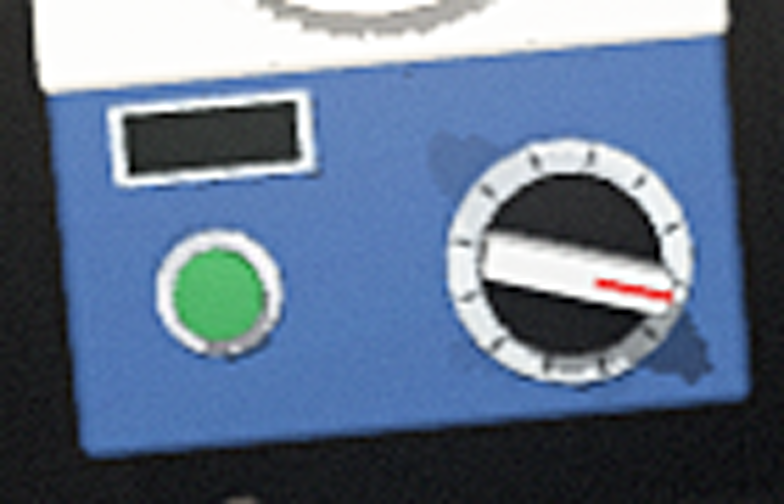

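The red end has gone from the tick at (536,158) to the one at (680,285), which is exactly four ticks clockwise. The key is up and the housing is where it was.

```bash
python3 -c "
from bench import r
r.hand_in()"
```

```text
the job is handed in; nothing more can be done
```

The dial is four clicks clockwise from where it started, and the green start key was then pressed once and released. I handed the job in at about 16 s of robot time.

- **Dial:** I pushed the bar from one side with the shut fingertips, using no more than about 3 N, and saw each of the four jumps. In the last top view its red end sits four ticks on from its starting tick. The measured turn was about 118° against a nominal 120°, within my pixel-reading error.
- **Start key:** I pressed in small steps until it stopped moving. At about 4 N I wasn't sure it was fully down, so I pressed on to about 12 N with no real further travel. The last pictures show it back up.
- **Everything else:** The stirrer and beaker look unmoved from the start. In the last picture the gripper hid part of the flask, so its image comparison told me nothing, but its foot is where it was. I checked the bottle only by comparing its patch of the side picture (small difference, lighting and shadow not separated out). I never came near it.

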